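# Overhang the caster mounting plate at the shelf edge

### The job

Using only the fingertips or the outside of the fingers, push the rectangular four-hole steel plate flat across the blue shelf, away from the robot, until the middle of its front edge sticks out 40 mm past the shelf's far edge (to within 8 mm), with that edge parallel to the shelf's edge, so that its two front bolt holes are free for fitting a caster. Do not lift or tip the plate or let it fall, and leave the round flange, the standing bolt, the caster and the can where they are. Finally take the hand away from everything.

Things in the scene. Friction and masses are not known exactly. Their poses are not given: they have to be found in the camera images.
- plate: Flat bare-steel mounting plate, 90 mm along its x, 120 mm along its y, 8 mm thick, about 0.6 kg, with four 12 mm through holes at x = +-25, y = +-40 mm. Lies loose on the shelf. Origin: centre of its underside. Its +x side is its front, facing away from the robot and within 0.25 rad of square to the shelf at the start; z up. It may start on the left or on the right half of the shelf. It slides with dry friction and stays where it is left.
- plate_front (a point): Middle of the plate's front 120 mm edge, half way up its thickness (45 mm ahead of the plate's centre along plate x). Axes as the plate.
- shelf: Fixed blue steel pull-out rack shelf standing on the bench: 220 mm along x, 440 mm along y, its flat top 60 mm above the bench. The top is open at the near (-x) and far (+x) edges; along both short sides (y = +-217 mm) runs a rim 6 mm wide and 10 mm high. Origin: centre of its footprint at bench level. x points across it, away from the robot, to the far edge; y to the left; z up.
- shelf_edge (a point): Middle of the shelf's far edge, at the height of the top (110 mm ahead of the shelf's centre along shelf x). Axes as the shelf. Beyond this edge the top ends and there is free air down to the bench.
- flange: Bystander: round dark steel flange 100 mm in diameter, 14 mm thick in the middle, lying loose on the other half of the shelf. Origin: centre of its underside. Leave it alone.
- bolt: Bystander: steel bolt standing on its head between the plate and the flange on the shelf; head 26 mm across and 10 mm high, shank 16 mm thick, 55 mm tall in all. Origin: centre of its underside. Leave it alone.
- caster: Bystander: swivel caster lying wheel up on the bench to the right of the shelf, foot plate 90 x 80 mm, 104 mm tall. Origin: centre of its underside. Leave it alone.
- can: Bystander: plain metal can on the bench to the left of the shelf, 60 mm in diameter, 130 mm tall. Origin: centre of its underside. Leave it alone.
Mind the look-alikes: they are no part of the job. There is more than one size of the plate; the one meant has the size given above.

How it is judged:
At the end, for the whole second after the job is handed in: The plate lies flat and at rest on the shelf, the middle of its front edge 40 mm (within 8 mm) past the shelf's far edge, turned less than 0.12 rad from square; its whole width is within the shelf; flange, bolt, caster and can are within 15 mm of where they started (x of plate_front in the frame of shelf_edge between 0.032 and 0.048 m and angle between the x axis of plate and the x axis of shelf, either way round below 0.12 rad and y of plate in the frame of shelf between -0.16 and 0.16 m and z of plate in the frame of shelf between 0.056 and 0.064 m and angle between plate's own z axis and vertical below 0.05 rad and linear speed of plate below 0.01 m/s and distance of each of flange, bolt, caster, can from where it was at the start of the episode below 0.015 m); the robot touches nothing.
It fails at once if the plate is lifted off the shelf (12 mm or more) (z of plate in the frame of shelf above 0.072 m).
It fails at once if the plate tips (more than 0.2 rad) or falls off the shelf (angle between plate's own z axis and vertical above 0.2 rad or z of plate in the frame of shelf below 0.045 m).
It fails at once if a bystander (flange, bolt, caster or can) is displaced by 15 mm or more (distance of any of flange, bolt, caster, can from where it was at the start of the episode above 0.015 m).
It fails at once if the bolt, caster or can is tipped (more than 0.3 rad) (angle between any of bolt, caster, can's own z axis and vertical above 0.3 rad).
It also fails if it takes over 35 s, if anything falls off the work surface, if the arm or the gripper's body presses on something with over 40 N, if the wrist force passes 120 N, or if a joint passes its speed limit or range.

### The arm

A 7-joint arm with a two-finger parallel gripper is mounted at the origin on the work surface. World frame = base frame: x ahead of the robot, y to its left, z up, the work surface at z = 0. Lengths are in m, angles in rad, forces in N, time in s.
With the tool pointing down it reaches from about 0.425 to 0.825 m from the base axis. Payload 3.6 kg.
Tool frame: the origin (TCP) lies where the fingers leave the gripper's body, on its centre line; the fingertips stand 73 mm ahead of it and the grasp point (between the pads) lies 54 mm ahead of it; x points along the fingers, y is the direction in which the jaws open and shut, and the axes are right-handed (so a half turn about x gives the same grasp; the last joint's range is limited). The gripper opens to 85 mm and grips with 20 to 120 N. Pads are 22 mm wide; open, the fingers measure 114 mm over their backs; the gripper's body (76 mm by 85 mm) begins 54 mm behind the grasp point. The pads swing forward as they close: fully open they stand 13 mm farther back than shut.
Start: joints at [1.083, 0.615, -0.013, 1.423, 0.008, 1.103, -0.04], TCP at [0.29, -0.582, 0.304] pointing down, gripper open.
Joint ranges: [-3.12, 3.12], [-0.3, 2.06], [-1.34, 1.32], [0.26, 2.42], [-1.36, 4.5], [0.01, 1.98], [-2.84, 2.84]. Speed limits (rad/s): [2.79, 2.79, 3.14, 3.14, 3.14, 3.14, 3.14].

### API

Orientations are given as a unit quaternion [x, y, z, w].
In Python, from station import arm, snapshot, camera_info, ticket gives the robot as it stands. Calls block until the motion is done:
- arm.movep(position, orientation): joint-space move of the TCP to a pose.
- arm.line_to(position, velocity=0.15, ori=None): straight line of the TCP; ori=None keeps the orientation; velocity is the mean speed in m/s.
- arm.move_j(angles): joint-space move.
- arm.move_gripper(opening, effort=None): opening from 0.0 (shut) to 1.0 (fully open); effort is the grip in N (None keeps the last); returns when the fingers have stopped.
- arm.pause(seconds).
- arm.ik(position, orientation): joint angles nearest the present ones, or None.
- snapshot(name): name is "side" or "top" or "wrist"; returns the picture (480x640x3 uint8, blue, green, red); there is no depth.
- camera_info(name): a dict with "fx", "fy", "cx", "cy" (pixels), "R" (3x3) and "t" (3): a world point X has camera coordinates R X + t; the wrist camera has in their place "T_tool_cam" (4x4, takes a point from camera to tool coordinates, whose origin is the TCP and whose axes are the tool frame's). Camera axes: x right, y down, z forward; pixel columns grow to the right and rows downward; lengths in m; the calibration is good to about 2 mm. The wrist camera is an equidistant fisheye: a pixel r from the principal point sees the ray r / f radians off the axis. A picture is of the moment at which its call begins: read the wrist's pose just before it. camera_info takes no time and is no camera call.
A pose or a line that the arm cannot do raises arm.MotionError and nothing moves.
- ticket.finish_job(): hands the job in, once; it reports no verdict.
Readings, each from a call of its own:
- arm.read_time(): time.
- arm.read_joint_positions(): joint angles.
- arm.read_dq(): joint speeds.
- arm.read_effort(): joint torques, N m.
- arm.read_tool_pos(): TCP position.
- arm.read_eef_rot(): TCP orientation.
- arm.read_ft_force(): force on the tool from outside, world axes, zero at the start.
- arm.read_wrist_torque(): the same for the moment, N m.
- arm.read_opening(): opening from 0.0 (shut) to 1.0 (fully open).
Only numpy, scipy, OpenCV 4.12 (cv2) and the standard library are available. Lean on these libraries where they do the work, as an engineer would, in place of code of your own. Each camera call takes 0.05 s, during which the arm holds its last target. There are 200 camera calls.

## Working session

There is one attempt and no reset: what is moved stays moved. The work goes in short steps, each a Python script; the robot and the scene stay as the last script left them, time stands still between calls to the robot, and variables do not carry over. Pictures are saved under pics/ and viewed, about 8 in all and at most 12, crops included, and the job is handed in when it is done.

```bash
mkdir -p pics
python3 - <<'E'
from station import arm,snapshot,camera_info
import cv2
for n in("top","side"):
    im=snapshot(n);cv2.imwrite(f"pics/{n}0.png",im);c=camera_info(n);print(n,c)
print(arm.read_time(),arm.read_eef_rot())
E
```

```text
top {'fx': 465.9668936898905, 'fy': 465.9668936898905, 'cx': 321.8091411505125, 'cy': 232.79352501978795, 'R': array([[-0.01277539, -0.99987703, -0.00909428],
       [-0.99718629,  0.01341183, -0.07375379],
       [ 0.07386669,  0.00812646, -0.99723501]]), 't': array([0.01018026, 0.53466833, 1.32742467])}
side {'fx': 461.3022675662213, 'fy': 461.3022675662213, 'cx': 329.7300994030846, 'cy': 243.7135205987332, 'R': array([[-0.99807251, -0.06002531,  0.01575553],
       [-0.0535691 ,  0.7051351 , -0.70704657],
       [ 0.03133091, -0.70652775, -0.70699145]]), 't': array([0.51289203, 0.10014447, 1.12724084])}
0.1 [-0.68814928 -0.16264834  0.68852034 -0.16104604]
```

View pics/top0.png

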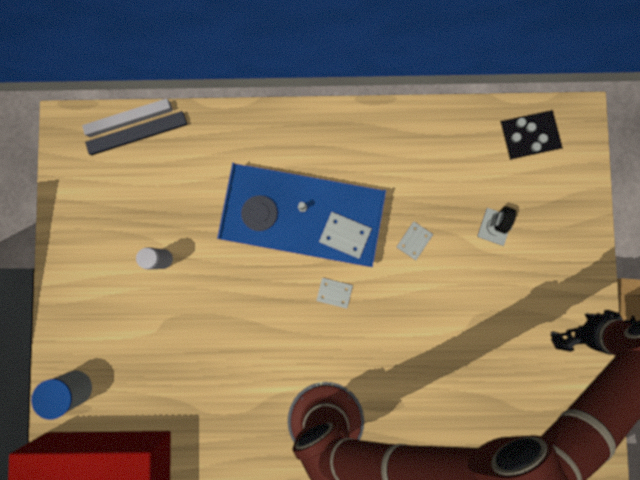

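View pics/side0.png

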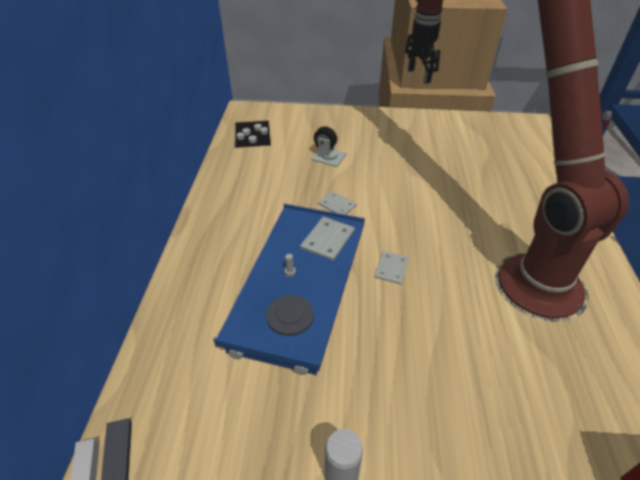

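Top view: the plate on the shelf is at about (345,235). The loose smaller plates at (415,240) and (335,292) are the look-alikes. The bolt is at (303,207), the flange at (259,212), and the shelf's far edge runs from (235,165) to (385,188). The side view agrees.

```bash
cat > h.py <<'E'
import numpy as np,cv2
from station import arm,snapshot,camera_info,ticket
def cast(n,px,z):
    c=camera_info(n);px=np.atleast_2d(np.float64(px))
    d=np.c_[(px[:,0]-c['cx'])/c['fx'],(px[:,1]-c['cy'])/c['fy'],np.ones(len(px))]@c['R']
    o=-c['R'].T@c['t'];return (o+d*((z-o[2])/d[:,2])[:,None])[:,:2]
def big(m,seed=None):
    cs,_=cv2.findContours(m.astype(np.uint8),cv2.RETR_EXTERNAL,cv2.CHAIN_APPROX_NONE)
    if seed is not None: cs=[c for c in cs if cv2.pointPolygonTest(c,seed,False)>=0]
    return max(cs,key=cv2.contourArea)[:,0]
def rect(P):
    (c,s,a)=cv2.minAreaRect((P*1000).astype(np.float32)); 
    return np.array(c)/1000,s,a
def masks(n,im):
    hsv=cv2.cvtColor(im,cv2.COLOR_BGR2HSV).astype(int);h,s,v=hsv[...,0],hsv[...,1],hsv[...,2]
    blue=(h>95)&(h<130)&(s>120)&(v>50); grey=(s<80)&(v>110)
    return blue,grey
E
python3 - <<'E'
from h import *
for n,roi,seed in(("top",(150,280,205,400),(345,225)),("side",(200,380,205,372),(330,233))):
    im=cv2.imread(f"pics/{n}0.png");b,g=masks(n,im)
    R=np.zeros_like(b);R[roi[0]:roi[1],roi[2]:roi[3]]=1
    bc=big(b&R);gcs=[c[:,0] for c in cv2.findContours((g&R).astype(np.uint8),0,cv2.CHAIN_APPROX_NONE)[0] if cv2.contourArea(c)>40]
    H=cv2.convexHull(bc)[:,0]
    print(n,"shelf z.06",rect(cast(n,H,.06)),"corners",cast(n,cv2.boxPoints(cv2.minAreaRect(bc)),.06).round(3).tolist())
    # far edge fit (max x for each y-bin)
    P=cast(n,bc,.06)
    x0,y0=P.mean(0); 
    ys=np.linspace(P[:,1].min()+.06,P[:,1].max()-.06,60)
    E=np.array([P[np.argsort(abs(P[:,1]-y)+0*P[:,0])[:6]][:,0].max() for y in ys])
    N=np.array([P[np.argsort(abs(P[:,1]-y))[:6]][:,0].min() for y in ys])
    for e in(E,N):
        k=np.polyfit(ys,e,1);r=e-np.polyval(k,ys);ok=abs(r)<.006;k=np.polyfit(ys[ok],e[ok],1);print("edge x=",k,"ok",ok.sum(),(e[ok]-np.polyval(k,ys[ok])).std())
    for c in gcs: 
        r=rect(cast(n,c,.068));print("grey",c.mean(0).round(),r,cast(n,c,.068).mean(0))
        
    v=im.copy();cv2.drawContours(v,[bc[:,None]],-1,(0,0,255),1);[cv2.drawContours(v,[c[:,None]],-1,(0,255,0),1) for c in gcs]
    cv2.imwrite(f"pics/{n}_d.png",cv2.resize(v[roi[0]-10:roi[1]+10,roi[2]-10:roi[3]+10],None,fx=2.5 if n=='top' else 2,fy=2.5 if n=='top' else 2))
a=cv2.imread("pics/top_d.png");b=cv2.imread("pics/side_d.png");h=max(a.shape[0],b.shape[0])
p=lambda q:cv2.copyMakeBorder(q,0,h-q.shape[0],0,0,0)
o=np.hstack([p(a),p(b)]);s=min(800/o.shape[1],600/o.shape[0],1);cv2.imwrite("pics/d1.png",cv2.resize(o,None,fx=s,fy=s))
print("bolt",cast("top",[303,207],.1),"flange",cast("top",[259,212],.07))
E
```

```text
top shelf z.06 (array([0.58517584, 0.05923727]), (438.01129150390625, 214.9094696044922), 78.81635284423828) corners [[0.521, 0.294], [0.734, 0.256], [0.648, -0.177], [0.438, -0.135]]
edge x= [0.19457096 0.68212161] ok 60 0.0008691782635422418
edge x= [0.19778634 0.46495916] ok 60 0.0008539990190322249
grey [345. 235.] (array([ 0.52494818, -0.06136916]), (123.06465911865234, 93.76939392089844), 66.59342193603516) [ 0.52523691 -0.06174165]
grey [302. 207.] (array([0.60577673, 0.05870429]), (19.605655670166016, 25.432796478271484), 89.4840316772461) [0.605125   0.05849276]
grey [274. 236.] (array([0.51174557, 0.11218034]), (491.9182434082031, 200.80484008789062), 54.32365417480469) [0.52472089 0.13686342]
side shelf z.06 (array([0.58370459, 0.06266818]), (459.2738952636719, 218.5078887939453), 78.5613784790039) corners [[0.733, 0.262], [0.719, -0.247], [0.434, -0.137], [0.524, 0.318]]
edge x= [0.20144047 0.67919518] ok 60 0.0006984847855210982
edge x= [0.19390284 0.46187872] ok 60 0.0006034781747146804
grey [290. 271.] (array([0.60274097, 0.06012349]), (25.52802085876465, 24.286853790283203), 23.171688079833984) [0.60210225 0.05970532]
grey [327. 238.] (array([ 0.52389331, -0.05821432]), (128.12388610839844, 94.68058776855469), 66.66920471191406) [ 0.52407879 -0.05606968]
grey [304. 273.] (array([0.57846381, 0.04297096]), (529.6727905273438, 227.6956787109375), 78.57506561279297) [0.56795466 0.04479159]
bolt [[0.60012891 0.05297442]] flange [[0.59168779 0.1776106 ]]
```

View pics/d1.png

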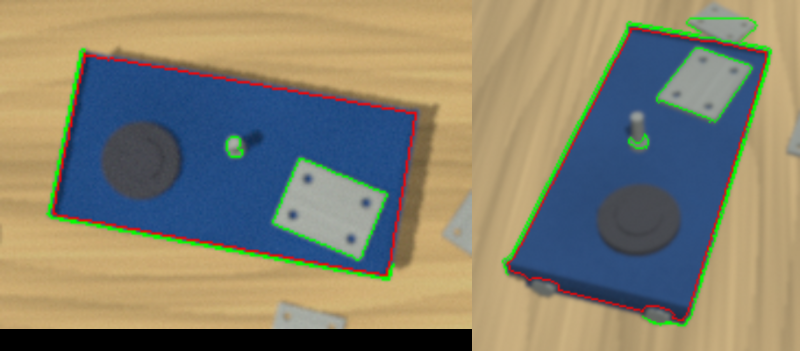

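The segmentation is sound: the plate rectangle comes out at 123x94 mm, which matches 120x90. The plate yaw is about -0.408 and the shelf yaw about -0.195, so the plate needs about +0.21 rad. I'll push its rear edge with the two open fingertips held square to the shelf, which squares the plate as it slides. First I go behind the plate and feel for the shelf top.

```bash
cat >> h.py <<'E'
from scipy.spatial.transform import Rotation as Ro
psi=-0.195
u=np.array([np.cos(psi),np.sin(psi)]);v=np.array([-u[1],u[0]])
EDGE=0.670
def ori(s): return Ro.from_matrix(np.c_[[0,0,-1],s*np.r_[v,0],s*np.r_[u,0]]).as_quat()
def pos(a,b,z): return [*(a*u+b*v),z]
E
python3 - <<'E'
from h import *
print(camera_info("wrist")["T_tool_cam"].round(3).tolist())
vp=np.dot(v,[.5245,-.060]); print("v",vp)
for s in(1,-1): print(s,arm.ik(pos(.449,vp,.142),ori(s)),arm.ik(pos(.63,vp,.13),ori(s)))
q=[(s,arm.ik(pos(.449,vp,.142),ori(s))) for s in(1,-1)]
q=[(s,a) for s,a in q if a is not None]
s=min(q,key=lambda t:abs(t[1][6]))[0];print("use",s)
arm.movep(pos(.449,vp,.22),ori(s));arm.line_to(pos(.449,vp,.143),.1)
print(arm.read_time(),arm.read_tool_pos(),arm.read_ft_force(),arm.read_opening())
cv2.imwrite("pics/w1.png",snapshot("wrist"));cv2.imwrite("pics/s1.png",cv2.resize(snapshot("side")[160:340,240:420],None,fx=3,fy=3))
E
```

```text
[[-0.001, -0.302, 0.953, -0.071], [1.0, -0.0, 0.001, -0.0], [0.0, 0.953, 0.302, -0.077], [0.0, 0.0, 0.0, 1.0]]
v 0.042767687414815674
1 [ 0.40772287  0.63063063 -0.52407087  2.13867296  0.62810086  0.5260836
  0.78601291] [ 0.42588135  0.85558346 -0.58774535  1.63567365  0.59864373  0.8373138
  0.96134821]
-1 [-0.01656825  0.58104668  0.09871736  2.15141052 -0.13466788  0.41471632
 -1.5763942 ] [ 0.02764802  0.78615937  0.11066384  1.64987959 -0.11987753  0.71218243
 -1.56887114]
use 1
3.05 [ 0.44911155 -0.0450102   0.14332727] [-0.02325883  0.35767164 -0.79764781] 0.9984096666317984
```

View pics/w1.png

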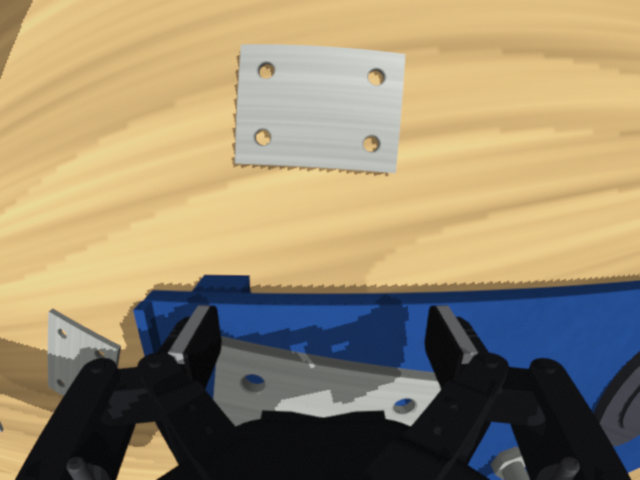

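The wrist view shows the fingertips at about (200,310–360) and (445,310–360), just behind the plate's rear edge, which runs from (215,338) to (440,375). I'll descend by feel.

Run:
```python
from h import *
p=arm.read_tool_pos();f0=np.array(arm.read_ft_force());z=.142
while z>.1175:
    arm.line_to([p[0],p[1],z],.02);f=np.array(arm.read_ft_force())-f0
    if abs(f[2])>2.5 or np.linalg.norm(f)>4:break
    z-=.001
print(z,f,arm.read_tool_pos(),arm.read_time())
im=snapshot("wrist");cv2.imwrite("pics/w2.png",im[250:480,100:560])
```

```text
0.11899999999999997 [-0.69218667  0.21061087  4.45419643] [ 0.44925418 -0.04504425  0.11945072] 9.15
```

View pics/w2.png

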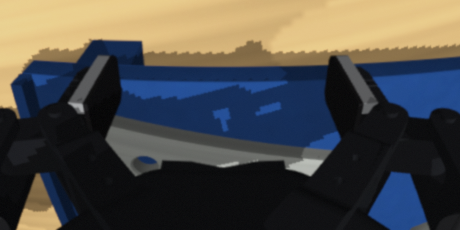

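Contact came at TCP z 0.1195, so the open tips are 60 mm long. I'll raise 3 mm and push most of the way at low speed, then check.

```bash
cat >> h.py <<'E'
def plate(name):
    for n in("top","side"):
        im=snapshot(n);cv2.imwrite(f"pics/{name}_{n}.png",im);_,g=masks(n,im)
        R=np.zeros_like(g);r=(150,262,300,386) if n=="top" else (180,265,262,365);R[r[0]:r[1],r[2]:r[3]]=1
        for c in cv2.findContours((g&R).astype(np.uint8),0,cv2.CHAIN_APPROX_NONE)[0]:
            if cv2.contourArea(c)<250: continue
            P=cast(n,c[:,0],.068);k,s,a=rect(P);yaw=np.radians(a);yaw=(yaw-psi+np.pi/4)%(np.pi/2)-np.pi/4
            print(n,"size",np.round(s,1),"centre u-edge",round(k@u-EDGE,4),"v",round(k@v,4),"yaw rel",round(yaw,3),"front max",round((P@u).max()-EDGE,4))
E
python3 - <<'E'
from h import *
a,b=.449,.0428
arm.line_to(pos(a,b,.1225),.03);print(arm.read_ft_force())
for t in(.50,.545,.580):
    arm.line_to(pos(t,b,.1225),.035);print(t,arm.read_tool_pos()@u if 0 else np.array(arm.read_tool_pos())[:2]@u,np.round(arm.read_ft_force(),2),arm.read_time())
plate("p1")
E
python3 - <<'E'
import cv2,numpy as np
a=cv2.imread("pics/p1_top.png")[140:280,200:400];b=cv2.imread("pics/p1_side.png")[170:310,220:380]
cv2.imwrite("pics/p1.png",cv2.resize(np.hstack([a,b]),None,fx=2.2,fy=2.2))
E
```

```text
[-0.02568107  0.2816868   0.15225667]
0.5 0.5001483348323612 [-1.05  0.42 -0.97] 11.075
0.545 0.5449321781113513 [-4.8   1.03  2.66] 12.5083
0.58 0.5800907836286682 [-4.53  1.43  3.09] 13.6583
top size [ 59.6 100.1] centre u-edge -0.0114 v 0.0942 yaw rel -0.644 front max 0.0139
side size [ 80.4 225.4] centre u-edge -0.018 v 0.0633 yaw rel 0.462 front max 0.0141
side size [107.1 270.9] centre u-edge -0.1813 v -0.0217 yaw rel 0.654 front max -0.091
```

View pics/p1.png

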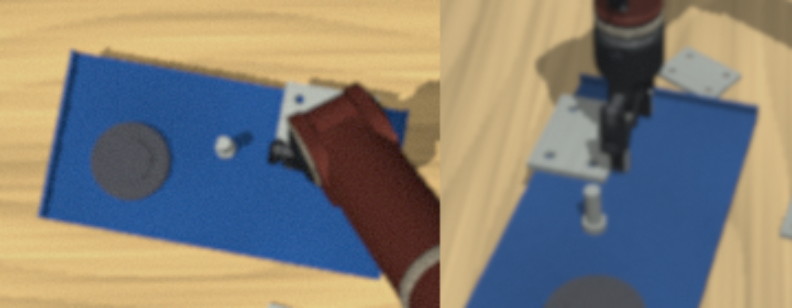

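The plate has squared up and its front is about 12–14 mm out, which agrees with finger kinematics. I'll push to slightly short of the target, back off and measure cleanly.

Run:
```python
from h import *
b=.0428
arm.line_to(pos(.600,b,.1225),.03);print(np.round(arm.read_ft_force(),2))
arm.line_to(pos(.48,b,.1225),.1)
cv2.imwrite("pics/w3.png",snapshot("wrist"));print(arm.read_tool_pos())
arm.line_to(pos(.44,b,.22),.15)
print(arm.read_time());plate("p2")
a=cv2.imread("pics/p2_top.png")[140:280,200:400];c=cv2.imread("pics/p2_side.png")[170:310,220:380]
cv2.imwrite("pics/p2.png",cv2.resize(np.hstack([a,c]),None,fx=2.2,fy=2.2))
```

```text
[-3.45  1.02  2.15]
[ 0.47992027 -0.05114051  0.12249336]
16.825
top size [165.6  95.1] centre u-edge -0.0132 v 0.036 yaw rel -0.0 front max 0.0343
side size [187.4 101.6] centre u-edge -0.0168 v 0.0338 yaw rel -0.058 front max 0.0322
```

View pics/p2.png

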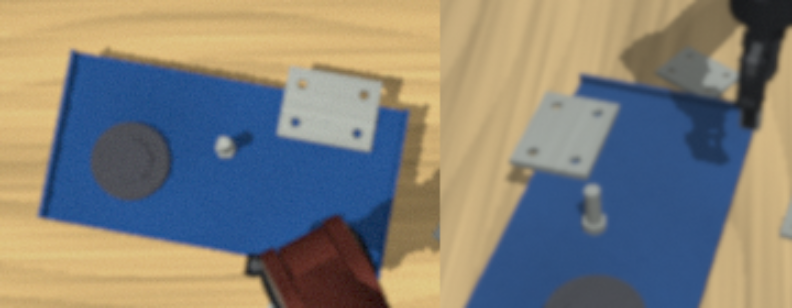

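The plate is whole in view, with its front holes clear of the edge. The colour mask leaked into wood and shadow, so I'll measure the edges with blue-minus-red profiles along the shelf's x.

```bash
cat >> h.py <<'E'
def prof(n,im,b,us,z):
    c=camera_info(n);X=np.c_[us[:,None]*u+b*v,np.full(len(us),z)]@c['R'].T+c['t']
    px=(X[:,:2]/X[:,2:]*[c['fx'],c['fy']]+[c['cx'],c['cy']]).astype(np.float32)
    d=im[...,0].astype(np.float32)-im[...,2]
    return cv2.remap(d,px[:,0][None],px[:,1][None],cv2.INTER_LINEAR)[0]
def drops(n,im,bs,lo,hi,z,sign):
    us=np.arange(lo,hi,.0005);o=[]
    for b in bs:
        g=sign*np.gradient(cv2.GaussianBlur(prof(n,im,b,us,z)[None],(0,0),4)[0])
        i=g.argmax();w=np.clip(g[max(i-8,0):i+9],0,None);o.append((us[max(i-8,0):i+9]*w).sum()/w.sum())
    k=np.polyfit(bs,o,1);r=o-np.polyval(k,bs);ok=abs(r)<max(.002,1.5*r.std());k=np.polyfit(bs[ok],np.array(o)[ok],1)
    return k,(np.array(o)[ok]-np.polyval(k,bs[ok])).std()
def measure(name):
    for n in("top","side"):
        im=cv2.imread(f"pics/{name}_{n}.png");i0=cv2.imread(f"pics/{n}0.png")
        pb=np.linspace(-.005,.085,40);far=np.linspace(-.03,.37,80)
        f=drops(n,i0,far,.63,.70,.06,-1);ne=drops(n,i0,np.linspace(.02,.37,60),.42,.48,.06,1)
        r=drops(n,im,pb,.57,.65,.068,-1);fr=drops(n,im,pb,.675,.74,.068,-1)
        for t,(k,s) in(("far",f),("near",ne),("rear",r),("front",fr)):print(n,t,"u@v.04=%.4f slope=%.3f sd=%.4f"%(np.polyval(k,.04),k[0],s))
E
python3 -c "
from h import *
measure('p2')"
```

```text
top far u@v.04=0.6718 slope=0.000 sd=0.0003
top near u@v.04=0.4531 slope=-0.000 sd=0.0002
top rear u@v.04=0.6088 slope=-0.002 sd=0.0002
top front u@v.04=0.7036 slope=0.008 sd=0.0006
side far u@v.04=0.6693 slope=0.001 sd=0.0002
side near u@v.04=0.4505 slope=-0.001 sd=0.0001
side rear u@v.04=0.6065 slope=-0.006 sd=0.0003
side front u@v.04=0.6998 slope=0.000 sd=0.0003
```

The yaw is within 0.01 rad of square. The front overhang is about 28.5 mm (26.7 to 31.7 across the estimates), so I push 9.5 mm more, aiming for about 38 mm. That stays clear of the 45 mm tipping point.

Run:
```python
from h import *
b=.040
arm.line_to(pos(.48,b,.1225),.15)
arm.line_to(pos(.585,b,.1225),.08)
arm.line_to(pos(.6095,b,.1225),.02);print(np.round(arm.read_ft_force(),2),np.array(arm.read_tool_pos())[:2]@u)
arm.line_to(pos(.48,b,.1225),.1)
arm.line_to(pos(.44,b,.22),.15)
plate("p3");print(arm.read_time());measure("p3")
a=cv2.imread("pics/p3_top.png")[140:280,200:400];c=cv2.imread("pics/p3_side.png")[170:310,220:380]
cv2.imwrite("pics/p3.png",cv2.resize(np.hstack([a,c]),None,fx=2.2,fy=2.2))
```

```text
[-4.96  2.06  4.79] 0.6071264115247134
top size [165.6  94.8] centre u-edge -0.0068 v 0.036 yaw rel -0.0 front max 0.0406
side size [186.4 105.5] centre u-edge -0.0114 v 0.0309 yaw rel -0.097 front max 0.039
23.0083
top far u@v.04=0.6718 slope=0.000 sd=0.0003
top near u@v.04=0.4531 slope=-0.000 sd=0.0002
top rear u@v.04=0.6153 slope=0.001 sd=0.0002
top front u@v.04=0.7097 slope=-0.005 sd=0.0006
side far u@v.04=0.6693 slope=0.001 sd=0.0002
side near u@v.04=0.4505 slope=-0.001 sd=0.0001
side rear u@v.04=0.6131 slope=-0.006 sd=0.0003
side front u@v.04=0.7064 slope=-0.003 sd=0.0002
```

View pics/p3.png

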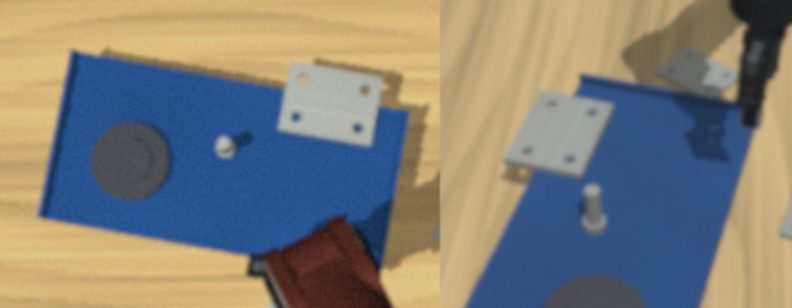

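The overhang is now about 35.4 mm (33 to 38 across the estimates) and square. The arm stopped about 2.4 mm short of its command, so I'll nudge another ~3 mm, watching the actual tool position.

Run:
```python
from h import *
b=.040
arm.line_to(pos(.48,b,.1225),.2)
arm.line_to(pos(.600,b,.1225),.1)
for t in np.arange(.609,.6151,.001):
    arm.line_to(pos(t,b,.1225),.02);a=np.array(arm.read_tool_pos())[:2]@u
    if a>.6098:break
print(t,a,np.round(arm.read_ft_force(),2),arm.read_time())
arm.line_to(pos(.48,b,.1225),.15)
arm.line_to(pos(.44,b,.22),.2)
plate("p4");print(arm.read_time());measure("p4")
a=cv2.imread("pics/p4_top.png")[140:280,200:400];c=cv2.imread("pics/p4_side.png")[170:310,220:380]
cv2.imwrite("pics/p4.png",cv2.resize(np.hstack([a,c]),None,fx=2.2,fy=2.2))
```

```text
0.612 0.610493882174626 [-4.72  1.65  3.84] 26.3833
top size [134.3  94.6] centre u-edge -0.0034 v 0.0544 yaw rel 0.003 front max 0.0441
side size [187.5 108.2] centre u-edge -0.0081 v 0.03 yaw rel -0.118 front max 0.0429
28.1917
top far u@v.04=0.6718 slope=0.000 sd=0.0003
top near u@v.04=0.4531 slope=-0.000 sd=0.0002
top rear u@v.04=0.6188 slope=-0.005 sd=0.0001
top front u@v.04=0.7135 slope=-0.009 sd=0.0005
side far u@v.04=0.6693 slope=0.001 sd=0.0002
side near u@v.04=0.4505 slope=-0.001 sd=0.0001
side rear u@v.04=0.6165 slope=-0.006 sd=0.0003
side front u@v.04=0.7099 slope=-0.010 sd=0.0002
```

View pics/p4.png

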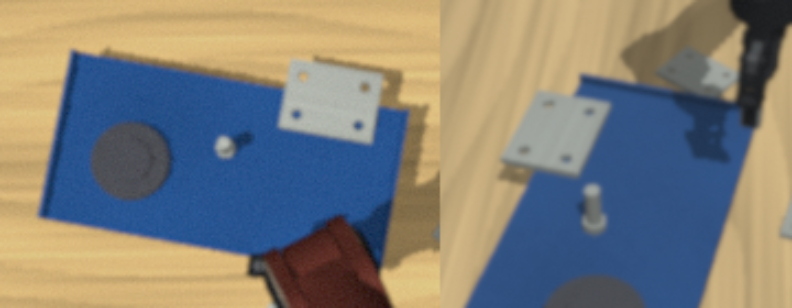

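The overhang is about 39 mm, the plate is flat and square, the bystanders haven't moved and the hand is clear. Handing in.

```bash
python3 -c "
from station import *
print(arm.read_ft_force(),arm.read_time());ticket.finish_job()"
```

```text
[ 0.54393901  0.28537761 -0.00979128] 28.1917
the job is handed in; nothing more can be done
```

I pushed the plate along the shelf with the two open fingertips against its rear edge, which squared it as it slid. I corrected the distance twice, backed the hand off about 100 mm above the near edge, and handed in at 28.2 s.

- **Overhang:** The front edge is about 39 mm past the shelf's far edge, measured from the top and side cameras. The estimates disagree by about 5 mm. Working from the rear edge gives about 37 mm, and reading the front edge directly gives 41–42 mm, probably biased by shadow. Both are inside the 32–48 mm limits.
- **Angle:** The plate is within about 0.01 rad of square to the shelf.
- **Plate and bystanders:** In the last pictures the plate looks flat on the shelf and the bolt and flange look unmoved. I did not check the caster and can again, but the hand never went near them during the pushes.
- **Contact:** The wrist force after the hand was clear was about 0.6 N, so it was touching nothing.
- **Failed check:** My colour-mask outline of the plate leaked into the wood and shadow after the pushes, so I ignored its size and angle. I used edge profiles from the same pictures instead.

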